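# Load the tube mixer and start it

## Robot

A 6-joint arm with a two-finger parallel gripper is mounted at the origin on the work surface. World frame = base frame: x ahead of the robot, y to its left, z up, the work surface at z = 0. Lengths are in mm, angles in rad, forces in N, time in s.
With the tool pointing down it reaches from about 275 to 750 mm from the base axis. Payload 10.2 kg.
Tool frame: the origin (TCP) lies between the finger pads; the fingertips stand 8 mm ahead of it and the grasp point (between the pads) lies 11 mm behind it; z points along the fingers, y is the line along which they close (so a half turn about z gives the same grasp; the last joint's range is limited). The gripper opens to 85 mm and grips with 20 to 120 N. Pads are 22 mm wide; open, the fingers measure 114 mm over their backs; the gripper's body (76 mm by 85 mm) begins 54 mm behind the grasp point. The pads swing forward as they close: fully open they stand 13 mm farther back than shut.
Start: joints at [1.09, 0.313, 1.498, -0, 1.331, -0.223], TCP at [133.863, 507.653, 239.294] pointing down, gripper open.
Joint ranges: [-2.94, 2.94], [-0.97, 2.17], [0.19, 2.56], [-1.23, 4.37], [0.02, 3.11], [-2.88, 2.88]. Speed limits (rad/s): [2.39, 2.39, 3.01, 3.14, 3.14, 3.14].

## Interface

Orientations are given as a unit quaternion [w, x, y, z].
In Python, from rig import * gives the robot as it stands.
- The arm moves only by the shell command python3 -m handwheel 'ROWS' [FORCE]. ROWS is JSON, a list that holds one entry, the list of rows, each a list of 7 numbers: the shift along the world's x, y, z in mm, then the turn, a rotation vector about the world's x, y, z in degrees, then the opening, from -1 (shut) to 1 (fully open). A call has 1 to 8 rows; each row shifts and turns the commanded pose from where the row before left it; what a row does not reach is not made up. A row lasts 1/8 s, in which the tool goes at most 62.5 mm and 10.7 degrees, less where a joint would pass 70% of its speed; a pose out of reach is approached as far as the arm can. A call is refused whole if a number of a shift passes 62.5 or a number of a turn 10.7, either way. A call with a gripper value outside its range is refused whole. The fingers move at their own pace and stop on an object; FORCE is the grip in N (left out, the last holds). Time passes only in rows, so rows that do not move let the fingers close. It gives the time, the measured TCP pose, the force, the opening and the grip force at its end, in the units of the state.
- sense(): the state, without advancing time (a new reading comes with each control period).
- capture(name): name is "scene" or "top" or "wrist"; returns a dict with "image" (420x560x3 uint8, red, green, blue), "fx", "fy", "cx", "cy" (pixels), "rvec" (rotation vector, rad) and "tvec" (3), from world to camera coordinates, as OpenCV has them; the wrist camera has in their place "hand_eye" (4x4, takes a point from camera to tool coordinates, whose origin is the TCP and whose axes are the flange's). Camera axes: x right, y down, z forward; pixel columns grow to the right and rows downward; lengths in mm; the calibration is good to about 2 mm. The wrist camera is an equidistant fisheye: a pixel r from the principal point sees the ray r / f radians off the axis. A picture is of the moment at which its call begins: read the wrist's pose just before it. There is no depth.
- finish_job(): hands the job in; it is judged then, once.
The state is a dict: "time_s": time; "joints": joint angles; "dq": joint speeds; "tau": joint torques, N m; "eef_pos": TCP position; "ee_rot": TCP orientation; "force": force on the tool from outside, world axes, zero at the start; "wrist_torque": the same for the moment, N m; "grip_width": opening from 0.0 (shut) to 1.0 (fully open); "grip_force": force on a finger pad.
Only numpy, scipy, OpenCV 4.12 (cv2) and the standard library are available. Lean on these libraries where they do the work, as an engineer would, in place of code of your own. Each camera call takes 0.05 s, during which the arm holds its last target. There are 200 camera calls.

## Task

Get the little tube mixer running: lift the yellow guard off its upright shaft and put it in the grey tray, slide every tube disc that is out on the bench down the shaft until they lie flat on one another on the mixer's seat (any order), and then slide the black clamp collar on last, down onto the top disc. Then press the blue, the yellow and the green key fully down, one at a time and in that order; the green one starts the mixer, so never press it before the collar is on. Leave the glass jar, the dish and the brush where they are.

Things in the scene. Friction and masses are not known exactly. Their poses are not given: they have to be found in the camera images.
- seat (a point): on the mixer, a white box-shaped case 150 x 130 mm and 54 mm high: the centre of the top of its raised round steel seat (44 mm wide, 6 mm high), 60 mm above the bench, at the foot of the upright steel shaft. z points up along the shaft, which is fixed to the seat, 16 mm in diameter and 64 mm long, with a tapered tip
- shaft_top (a point): the tip of that shaft, 64 mm above the seat; the shaft tapers from 16 to 10 mm diameter over its last 7 mm
- guard: yellow shaft guard: a loose plastic cap, 32 mm outside diameter, 72 mm high, closed at the top and open below (bore 21 mm, 66 mm deep), standing over the shaft on the seat at the start. Origin: centre of its lower end, z up its axis; 40 g
- guard_mid (a point): the middle of the guard, on its axis, 36 mm above its lower end
- tray_in (a point): grey open tray 110 x 110 mm, walls 4 mm thick, 25 mm high: the centre of its inner floor, 4 mm above the bench; x and y along its sides
- disc_red: red tube disc: a loose flat plastic ring, 56 mm outside diameter, 19 mm bore, 12 mm thick, with eight small dark wells on its upper face, lying flat on the bench. Origin: centre of its underside, z up its axis; about 60 g. Two to four of the four discs are present
- disc_blue: blue tube disc: a loose flat plastic ring, 56 mm outside diameter, 19 mm bore, 12 mm thick, with eight small dark wells on its upper face, lying flat on the bench. Origin: centre of its underside, z up its axis; about 60 g. Two to four of the four discs are present
- disc_green: green tube disc: a loose flat plastic ring, 56 mm outside diameter, 19 mm bore, 12 mm thick, with eight small dark wells on its upper face, lying flat on the bench. Origin: centre of its underside, z up its axis; about 60 g. Two to four of the four discs are present
- disc_white: white tube disc: a loose flat plastic ring, 56 mm outside diameter, 19 mm bore, 12 mm thick, with eight small dark wells on its upper face, lying flat on the bench. Origin: centre of its underside, z up its axis; about 60 g. Two to four of the four discs are present
- collar: black clamp collar with orange marks on its side: a loose plastic ring, 34 mm outside diameter, 19 mm bore, 14 mm high, lying flat on the bench. Origin: centre of its underside, z up its axis; about 50 g
- key_blue_top (a point): centre of the top of the round blue key (24 mm diameter), on a flat grey console 35 mm high (80 x 160 mm); three keys stand on it in a row 50 mm apart, their order varies; the key's top is 57 mm above the bench when up
- key_yellow_top (a point): centre of the top of the round yellow key (24 mm diameter), on a flat grey console 35 mm high (80 x 160 mm); three keys stand on it in a row 50 mm apart, their order varies; the key's top is 57 mm above the bench when up
- key_green_top (a point): centre of the top of the round green key (24 mm diameter), on a flat grey console 35 mm high (80 x 160 mm); three keys stand on it in a row 50 mm apart, their order varies; the key's top is 57 mm above the bench when up
- key_blue (a joint): travel of the blue spring key: 0 up, 0.006 m fully down (takes 5 N)
- key_yellow (a joint): travel of the yellow spring key: 0 up, 0.006 m fully down (takes 5 N)
- key_green (a joint): travel of the green spring key: 0 up, 0.006 m fully down (takes 5 N)
- jar: bystander: closed glass jar, 60 mm wide, 85 mm high; origin at the centre of its underside
- dish: bystander: clear plastic dish, 88 mm wide, 15 mm high; origin at the centre of its underside
- brush: bystander: brush with a wooden handle, 170 mm long, lying flat; origin under its middle
Things that resemble listed ones, but are neither listed nor needed, are in the scene too. Leave any red look-alike of the guard alone. Leave any orange look-alike of the disc_blue alone.

How it is judged:
By the outcome, as a careful person would: the job done as asked, in the order asked, and still so for the second after the job is handed in, with the robot touching nothing.
Of disc_red, disc_blue, disc_green, disc_white only 2 to 4 are there at a start; the rules pass over those that are not, and their reading is None.
At some moment in a run one of disc_red, disc_blue, disc_green, disc_white, collar may be knocked a few centimetres aside while the robot is not near it.
Once in a run the grip may slacken for a moment while it holds something.
It also fails if it takes over 210 s, if anything falls off the work surface, if the arm or the gripper's body presses on something with over 40 N, if the wrist force passes 120 N, or if a joint passes its speed limit or range.

## Working session

There is one attempt and no reset: what is moved stays moved. The work goes in short steps, Python scripts to look and compute and a shell command to move; the robot and the scene stay as the last step left them, time stands still between calls to the robot, and variables do not carry over. Pictures are saved under pics/ and viewed, at most 14 in all, crops included, and the job is handed in when it is done.

```bash
mkdir -p pics; ls
python3 - <<'E'
from rig import *
import cv2
s=sense();print(s)
for n in("scene","top"):
    c=capture(n);cv2.imwrite(f"pics/{n}0.png",c["image"][:,:,::-1]);print(n,{k:v for k,v in c.items() if k!="image"})
E
```

```text
pics
{'time_s': 0.0, 'joints': array([ 1.08960258e+00,  3.13458996e-01,  1.49846390e+00, -8.36747059e-06,
        1.33101007e+00, -2.23419564e-01]), 'dq': array([ 0.00188791,  0.00058687, -0.00135238, -0.00176722,  0.00068914,
       -0.00124863]), 'tau': array([-1.51925226e-03, -4.12257564e+01, -2.59745014e+01, -2.68442973e-04,
        4.02623453e-03,  1.09878954e-06]), 'eef_pos': array([133.73826715, 507.41188192, 238.72037879]), 'ee_rot': array([-2.27431522e-04,  1.28529529e-01,  9.91705456e-01, -6.30393390e-04]), 'force': array([-0.90021283, -0.87660361,  0.0270413 ]), 'wrist_torque': array([-0.02638642,  0.02563103,  0.01932197]), 'grip_force': 0.0, 'grip_width': 1.001237213760453}
scene {'fx': 541.6618146982933, 'fy': 541.6618146982933, 'cx': 289.7243329836973, 'cy': 211.82520372845894, 'rvec': array([ 1.98329476,  1.41317367, -0.56787708]), 'tvec': array([-165.33009007, -355.90356426, 1926.52210526])}
top {'fx': 475.0743590002429, 'fy': 475.0743590002429, 'cx': 277.58710830430647, 'cy': 210.2349011174859, 'rvec': array([ 2.12353474, -2.17052347,  0.18624544]), 'tvec': array([ -16.13692886,  632.56149619, 1208.02626367])}
```

View pics/scene0.png

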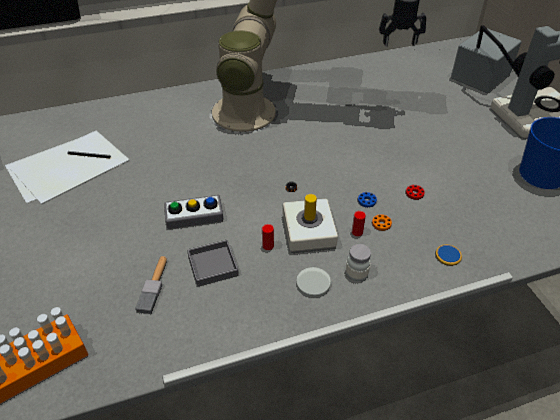

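View pics/top0.png

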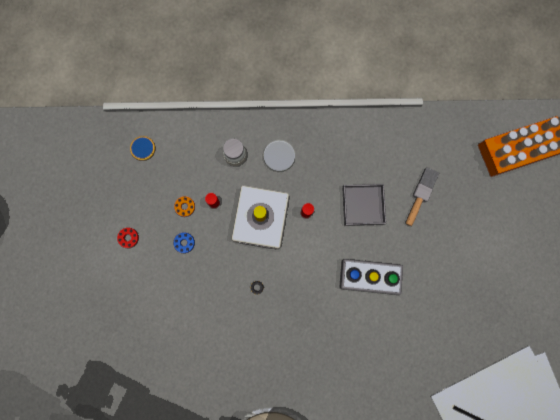

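The top view shows two real discs, red (128,238) and blue (184,243). The orange ring (185,207) is the look-alike, and the blue patch with an orange rim (143,148) has no bore. The collar is at (257,287). The yellow guard is on the mixer at (260,212), with red look-alikes at (212,200) and (308,210). The tray is at (364,205), and the keys run blue (354,274), yellow (373,277), green (393,279). There are no white or green discs.

```bash
cat > h.py <<'E'
from rig import *
import numpy as np, cv2
from scipy.spatial.transform import Rotation as R
def ray(c,u,v):
    M=cv2.Rodrigues(c["rvec"])[0]; d=M.T@np.array([(u-c["cx"])/c["fx"],(v-c["cy"])/c["fy"],1]); return -M.T@c["tvec"],d
def plane(c,uv,z):
    o,d=ray(c,*uv); return (o+d*(z-o[2])/d[2]).round(1)
def proj(c,p):
    return cv2.projectPoints(np.array([p],float),c["rvec"],c["tvec"],np.array([[c["fx"],0,c["cx"]],[0,c["fy"],c["cy"]],[0,0,1.]]),None)[0].ravel()
def tri(c1,a,c2,b):
    o,d=ray(c1,*a);p,e=ray(c2,*b); d/=np.linalg.norm(d);e/=np.linalg.norm(e)
    t=np.linalg.lstsq(np.c_[d,-e],p-o,rcond=None)[0]; q=o+d*t[0];r=p+e*t[1]
    return ((q+r)/2).round(1),round(float(np.linalg.norm(q-r)),1)
HSV={"red":[(0,130,60,6,255,255),(172,130,60,180,255,255)],"blue":[(100,120,50,125,255,255)],"yellow":[(20,120,70,32,255,255)],"green":[(50,90,30,85,255,255)],"black":[(0,0,0,180,255,45)],"white":[(0,0,150,180,50,255)]}
def blob(im,col,win):
    """centre of hull of the colour in window x0,y0,x1,y1; returns (u,v),bbox,area"""
    x0,y0,x1,y1=win; h=cv2.cvtColor(np.ascontiguousarray(im[y0:y1,x0:x1]),cv2.COLOR_RGB2HSV)
    m=sum(cv2.inRange(h,r[:3],r[3:]) for r in HSV[col])
    k=max(cv2.findContours(m,cv2.RETR_EXTERNAL,cv2.CHAIN_APPROX_NONE)[0],key=cv2.contourArea)
    b=cv2.boundingRect(k); M=cv2.moments(cv2.convexHull(k))
    return (M["m10"]/M["m00"]+x0,M["m01"]/M["m00"]+y0),(b[0]+x0,b[1]+y0,b[2],b[3]),cv2.contourArea(k),cv2.minAreaRect(k)
E
python3 - <<'E'
from h import *
t=capture("top");s=capture("scene")
W={"disc_red":("red",(108,220,148,256),(400,178,432,204),12),"disc_blue":("blue",(168,228,202,256),(352,186,380,212),12),
"collar":("black",(244,276,270,300),(282,178,300,196),14),"kb":("blue",(345,264,364,284),(203,194,219,210),57),"ky":("yellow",(364,267,383,287),(186,196,201,212),57),"kg":("green",(384,270,402,288),(166,199,184,216),57),
"guard":("yellow",(245,198,276,228),(300,190,320,226),72+60)}
for n,(c,w,w2,z) in W.items():
    a=blob(t["image"],c,w);b=blob(s["image"],c,w2)
    print(n,np.round(a[0],1),a[1],a[2],plane(t,a[0],z),"|",np.round(b[0],1),b[1],plane(s,b[0],z),"tri",tri(t,a[0],s,b[0]))
a=blob(t["image"],"white",(225,175,300,255));print("mixer",a[1],a[3],[plane(t,p,54) for p in cv2.boxPoints(a[3])])
im=np.vstack([cv2.resize(t["image"][170:310,100:420],None,fx=2.4,fy=2.4,interpolation=2),]);cv2.imwrite("pics/crop1.png",im[:,:,::-1])
E
```

```text
disc_red [127.4 237.4] (117, 228, 22, 20) 311.0 [572.5 375.3  12. ] | [414.7 191.4] (406, 185, 19, 14) [575.9 370.6  12. ] tri (array([572.4, 375. ,   7.9]), 3.0)
disc_blue [183.5 242.4] (174, 233, 20, 20) 300.0 [555.6 224.5  12. ] | [366.8 199. ] (358, 192, 19, 15) [559.9 219.7  12. ] tri (array([555.6, 224. ,   7. ]), 3.0)
collar [255.  289.9] (253, 288, 6, 4) 0.0 [425.2  34.1  14. ] | [291.1 186.7] (286, 182, 11, 10) [440.3  24.7  14. ] tri (array([424.4,  32.7,  -2.1]), 4.0)
kb [354.4 274.2] (350, 270, 10, 10) 64.0 [ 459.5 -224.5   57. ] | [209.8 200.4] (206, 197, 9, 8) [ 465.4 -227.5   57. ] tri (array([ 459.5, -226.1,   51.1]), 1.0)
ky [373.5 276.2] (369, 272, 10, 10) 66.0 [ 453.2 -273.7   57. ] | [192.  202.5] (188, 199, 9, 8) [ 457.9 -276.5   57. ] tri (array([ 453.1, -275.4,   52.1]), 1.3)
kg [392.6 278.2] (388, 273, 10, 11) 69.5 [ 447.2 -322.9   57. ] | [174.1 205.4] (170, 202, 9, 8) [ 453.6 -326.    57. ] tri (array([ 447.1, -325.1,   50.5]), 1.2)
guard [259.6 212.9] (253, 206, 14, 15) 142.5 [613.5  16.1 132. ] | [309.9 206.7] (304, 194, 13, 27) [6.488e+02 6.000e-01 1.320e+02] tri (array([618.1,  15.4,  98.7]), 3.0)
mixer (232, 186, 57, 62) ((34.757225036621094, 41.421958923339844), (48.46937561035156, 55.441654205322266), 9.688786506652832) [array([1052. ,  706.8,   54. ]), array([1214.8,  691.6,   54. ]), array([1188.1,  557.4,   54. ]), array([1026. ,  575.2,   54. ])]
```

View pics/crop1.png

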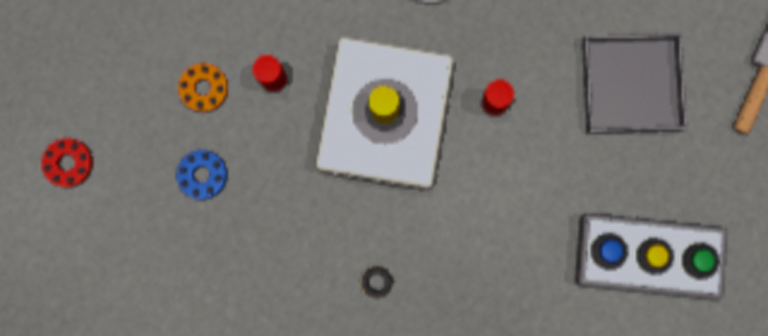

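Both discs and the collar are clear, and the console row is blue, yellow, green along -y. The guard is the only yellow cap, at crop (384,103). I'll move over it and look from close by.

```bash
python3 -m handwheel '[[[29,-31,3,0,0,1,1],[29,-31,3,0,0,1,1],[29,-31,3,0,0,1,1],[29,-31,3,0,0,1,1],[29,-31,3,0,0,1,1],[29,-31,3,0,0,1,1],[29,-31,3,0,0,1,1],[29,-31,3,0,0,1,1]]]'
python3 -m handwheel '[[[29,-31,3,0,0,1,1],[29,-31,3,0,0,1,1],[29,-31,3,0,0,1,1],[29,-31,3,0,0,1,1],[29,-31,3,0,0,1,1],[29,-31,3,0,0,1,1],[29,-31,3,0,0,1,1],[0,0,0,0,0,0,1]]]'
python3 - <<'E'
from h import *
s=sense();w=capture("wrist");print(s["eef_pos"],R.from_quat(np.roll(s["ee_rot"],-1)).as_matrix().round(3),s["joints"],{k:v for k,v in w.items() if k!="image"})
cv2.imwrite("pics/w1.png",w["image"][:,:,::-1])
E
```

```text
time_s: 1.2
eef_pos: [366.6, 258.5, 263.4]
ee_rot: [0.0, 0.059, 0.998, 0.0]
force: [1.5, 0.1, -0.6]
grip_width: 1.003
grip_force: 0.0
time_s: 2.2
eef_pos: [569.9, 40.7, 283.5]
ee_rot: [-0.0, -0.001, 1.0, -0.0]
force: [-0.4, -0.0, -0.2]
grip_width: 0.996
grip_force: 0.0
[569.93720009  40.65881249 283.46198881] [[-1.    -0.001 -0.001]
 [-0.001  1.    -0.   ]
 [ 0.001 -0.    -1.   ]] [-1.33643269e-01  3.91732833e-01  1.27319895e+00 -2.51813357e-04
  1.47748831e+00 -1.70575650e+00] {'fx': 325.19226210127806, 'fy': 325.19226210127806, 'cx': 279.8611638249333, 'cy': 208.2602535544099, 'hand_eye': array([[-1.08069518e-03, -9.50296570e-01, -3.11344280e-01,
         7.89791531e+01],
       [ 9.99999353e-01, -9.16470655e-04, -6.73773605e-04,
         1.44720836e+00],
       [ 3.54946849e-04, -3.11344807e-01,  9.50296946e-01,
        -1.34713493e+02],
       [ 0.00000000e+00,  0.00000000e+00,  0.00000000e+00,
         1.00000000e+00]])}
```

View pics/w1.png

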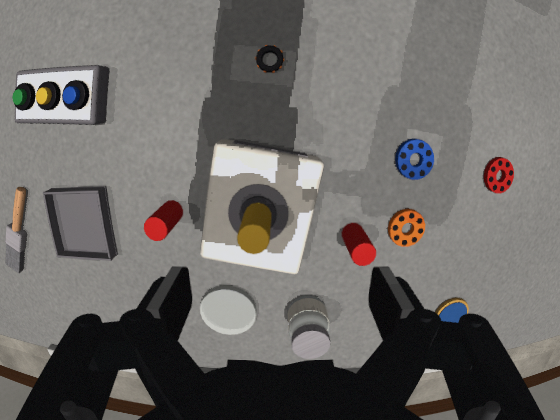

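The wrist view shows the guard top at about (254,238), with the seat ring around (258,208). The keys are at (24,96), (48,96) and (75,94), the tray at (82,223), the collar at (270,58), the blue disc at (414,159) and the red disc at (499,175).

```bash
cat >> h.py <<'E'
def wray(w,s,u,v):
    x,y=(u-w["cx"])/w["fx"],(v-w["cy"])/w["fy"]; r=np.hypot(x,y)+1e-12
    d=np.array([np.sin(r)*x/r,np.sin(r)*y/r,np.cos(r)]); H=w["hand_eye"]; M=R.from_quat(np.roll(s["ee_rot"],-1)).as_matrix()
    return M@H[:3,3]+s["eef_pos"],M@H[:3,:3]@d
def wplane(w,s,uv,z):
    o,d=wray(w,s,*uv); return (o+d*(z-o[2])/d[2])
def wproj(w,s,p):
    H=w["hand_eye"]; M=R.from_quat(np.roll(s["ee_rot"],-1)).as_matrix()
    c=H[:3,:3].T@(M.T@(np.array(p)-s["eef_pos"])-H[:3,3]); r=np.hypot(c[0],c[1])+1e-12; a=np.arctan2(r,c[2])
    return np.array([w["cx"]+w["fx"]*a*c[0]/r,w["cy"]+w["fx"]*a*c[1]/r])
def fitc(w,s,pts,z):
    """circle fit of contour pixels cast on plane z -> x,y,radius"""
    P=np.array([wplane(w,s,p,z)[:2] for p in pts]); A=np.c_[2*P,np.ones(len(P))]
    q=np.linalg.lstsq(A,(P**2).sum(1),rcond=None)[0]; return np.r_[q[:2],np.sqrt(q[2]+q[0]**2+q[1]**2)].round(1)
def contour(im,col,win):
    x0,y0,x1,y1=win; h=cv2.cvtColor(np.ascontiguousarray(im[y0:y1,x0:x1]),cv2.COLOR_RGB2HSV)
    m=sum(cv2.inRange(h,r[:3],r[3:]) for r in HSV[col])
    k=max(cv2.findContours(m,cv2.RETR_EXTERNAL,cv2.CHAIN_APPROX_NONE)[0],key=cv2.contourArea)
    return cv2.convexHull(k)[:,0]+[x0,y0]
E
python3 - <<'E'
from h import *
s=sense();w=capture("wrist");im=w["image"]
for n,c,win,z in[("disc_red","red",(475,145,525,205),12),("disc_blue","blue",(385,130,445,190),12),("collar","black",(250,38,290,80),14),("kb","blue",(60,80,90,110),57),("ky","yellow",(37,80,60,110),57),("kg","green",(12,80,36,110),57)]:
    k=contour(im,c,win); m=cv2.moments(k);cc=(m["m10"]/m["m00"],m["m01"]/m["m00"]);print(n,np.round(cc,1),cv2.boundingRect(k),fitc(w,s,k,z),wplane(w,s,cc,z).round(1))
k=contour(im,"yellow",(225,190,290,265));print("guard bbox",cv2.boundingRect(k)); kk=k[k[:,1]>238];print(fitc(w,s,kk,132))
for p in[(235,207),(288,207),(230,215),(289,213)]: print(p,wplane(w,s,p,60).round(1))
for p in[(47,188),(104,187),(115,256),(53,257)]: print("tray",wplane(w,s,p,25).round(1))
cv2.imwrite("pics/c2.png",cv2.resize(im[130:280,190:340],None,fx=4,fy=4,interpolation=2)[:,:,::-1])
E
```

```text
disc_red [497.5 175.4] (483, 158, 30, 36) [571.  371.1  29.3] [570.5 370.1  12. ]
disc_blue [413.2 159.4] (394, 140, 39, 40) [554.2 222.   28.1] [554.  221.3  12. ]
collar [268.3  59.1] (255, 46, 27, 27) [431.8  29.2  16.6] [431.8  29.   14. ]
kb [69.9 95.2] (62, 86, 17, 19) [ 458.7 -221.9   13.3] [ 458.7 -221.6   57. ]
ky [43.1 95.8] (37, 88, 14, 17) [ 452.2 -270.1   13.3] [ 452.6 -269.2   57. ]
kg [18.8 96.9] (12, 89, 15, 17) [ 446.4 -319.    14.1] [ 446.5 -318.7   57. ]
guard bbox (236, 204, 33, 50)
[614.8  16.1  15.4]
(235, 207) [605.7  -9.   60. ]
(288, 207) [605.7  52.7  60. ]
(230, 215) [615.6 -15.3  60. ]
(289, 213) [613.  54.  60.]
tray [ 586.9 -308.7   25. ]
tray [ 588.1 -199.9   25. ]
tray [ 693.5 -201.3   25. ]
tray [ 703.3 -328.9   25. ]
```

View pics/c2.png

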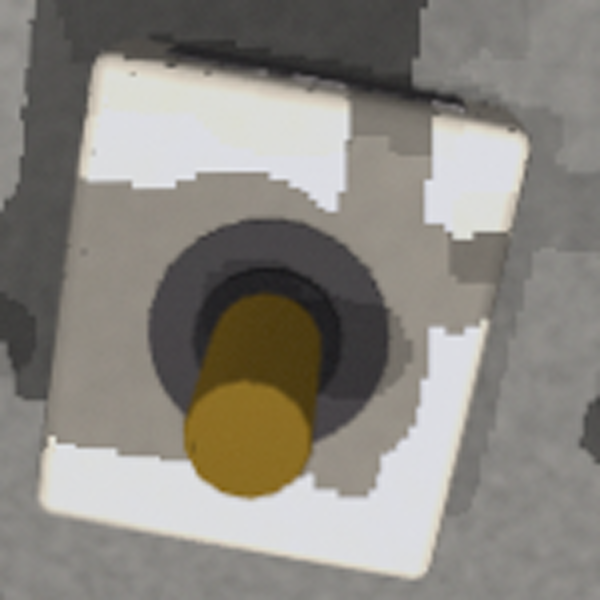

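```bash
python3 -m handwheel '[[[22.5,-12.5,-20,0,0,0,1],[22,-12,-20,0,0,0,1],[0,0,-25,0,0,0,1],[0,0,-25,0,0,0,1],[0,0,-25,0,0,0,1],[0,0,-25,0,0,0,1],[0,0,-25,0,0,0,1],[0,0,-24,0,0,0,1]]]' 40
python3 -m handwheel '[[[0,0,0,0,0,0,1],[0,0,0,0,0,0,-1],[0,0,0,0,0,0,-1],[0,0,0,0,0,0,-1],[0,0,0,0,0,0,-1],[0,0,0,0,0,0,-1]]]' 40
python3 - <<'E'
from h import *
s=sense();w=capture("wrist");print(s["eef_pos"],s["grip_width"],s["grip_force"],s["force"])
E
```

```text
time_s: 3.3
eef_pos: [612.8, 19.4, 94.8]
ee_rot: [-0.0, -0.003, 1.0, 0.0]
force: [0.4, 1.5, 0.3]
grip_width: 0.998
grip_force: 0.0
time_s: 4.05
eef_pos: [614.1, 16.7, 96.5]
ee_rot: [0.001, -0.002, 1.0, -0.001]
force: [0.7, -7.7, 2.9]
grip_width: 0.367
grip_force: 40.1
[614.07505844  16.65045064  96.45425611] 0.3666087212663789 40.14907669974491 [ 0.71098073 -7.73171338  2.87967506]
```

```bash
python3 -m handwheel '[[[0,0,10,0,0,0,-1],[0,0,20,0,0,0,-1],[0,0,20,0,0,0,-1],[0,0,20,0,0,0,-1],[0,0,20,0,0,0,-1],[0,0,20,0,0,0,-1],[0,0,20,0,0,0,-1],[0,0,0,0,0,0,-1]]]'
python3 - <<'E'
from h import *
s=sense();w=capture("wrist");print(s["eef_pos"],s["grip_width"],s["grip_force"],s["force"])
cv2.imwrite("pics/w3.png",w["image"][:,:,::-1])
t=capture("top")
for p in[(344,185),(384,185),(385,225),(345,226)]:print("tray top",plane(t,p,25))
E
```

```text
time_s: 5.1
eef_pos: [613.8, 18.1, 226.8]
ee_rot: [0.002, -0.002, 1.0, -0.0]
force: [-0.1, -0.1, -0.9]
grip_width: 0.364
grip_force: 41.4
[613.84824496  18.10462492 226.76257348] 0.363763114267263 41.410327814519405 [-0.13216194 -0.126817   -0.93643793]
tray top [ 701.9 -213.3   25. ]
tray top [ 699.8 -322.8   25. ]
tray top [ 589.7 -319.1   25. ]
tray top [ 589.3 -210.9   25. ]
```

View pics/w3.png

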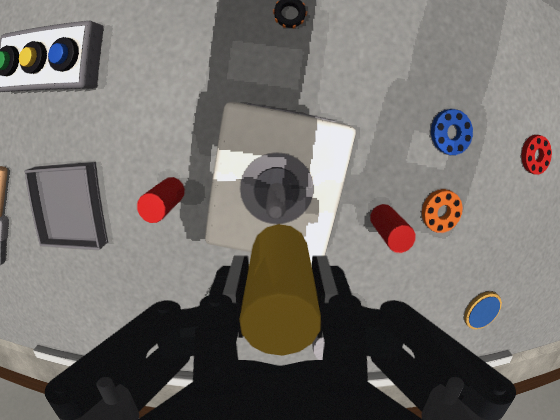

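The guard came off and is held; the bare shaft shows at about (277,190) and the tray at (70,205). I'll carry it to the tray.

```bash
python3 -m handwheel '[[[4,-40,0,0,0,0,-1],[5,-40,0,0,0,0,-1],[4,-40,0,0,0,0,-1],[5,-40,0,0,0,0,-1],[4,-40,0,0,0,0,-1],[5,-40,0,0,0,0,-1],[4,-40,0,0,0,0,-1],[0,0,0,0,0,0,-1]]]'
python3 - <<'E'
from h import *
s=sense();w=capture("wrist");print(s["eef_pos"],s["grip_width"],s["grip_force"],s["force"])
cv2.imwrite("pics/w4.png",w["image"][:,:,::-1])
E
```

```text
time_s: 6.2
eef_pos: [643.6, -264.5, 223.0]
ee_rot: [-0.001, -0.0, 1.0, 0.001]
force: [0.0, 0.2, -0.7]
grip_width: 0.367
grip_force: 41.5
[ 643.64149167 -264.49440823  223.04616517] 0.3673548972591185 41.45161180989817 [ 0.04476416  0.24063097 -0.6683197 ]
```

View pics/w4.png

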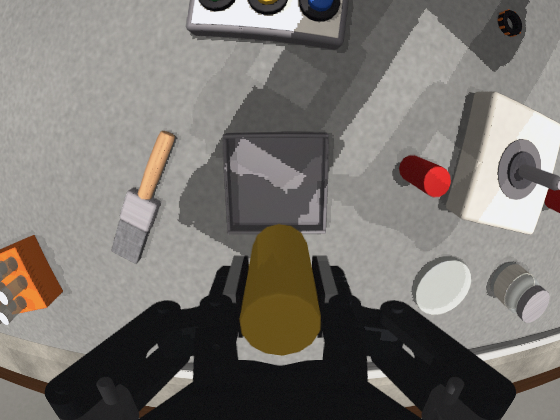

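The tray, with corners from (226,135) to (330,232), lies centred under the guard. Lowering now.

```bash
python3 -m handwheel '[[[0,0,-30,0,0,0,-1],[0,0,-30,0,0,0,-1],[0,0,-30,0,0,0,-1],[0,0,-30,0,0,0,-1],[0,0,-25,0,0,0,-1],[0,0,-20,0,0,0,-1],[0,0,-10,0,0,0,-1],[0,0,0,0,0,0,-1]]]' 
python3 -m handwheel '[[[0,0,-4,0,0,0,-1],[0,0,-2,0,0,0,-1],[0,0,0,0,0,0,-1]]]'
python3 - <<'E'
from h import *
s=sense();print(s["eef_pos"],s["grip_width"],s["grip_force"],s["force"])
E
```

```text
time_s: 7.25
eef_pos: [644.3, -261.5, 50.0]
ee_rot: [-0.0, -0.002, 1.0, 0.0]
force: [-0.3, -1.4, -0.2]
grip_width: 0.365
grip_force: 41.4
time_s: 7.62
eef_pos: [644.4, -261.9, 44.4]
ee_rot: [0.0, -0.002, 1.0, -0.0]
force: [0.2, -1.1, -0.6]
grip_width: 0.361
grip_force: 39.7
[ 644.39646821 -261.87694629   44.42546498] 0.361439228829499 39.74293554201722 [ 0.20716237 -1.09723136 -0.55140831]
```

```bash
python3 -m handwheel '[[[0,0,-2,0,0,0,-1],[0,0,-2,0,0,0,-1],[0,0,0,0,0,0,-1]]]' 
python3 -m handwheel '[[[0,0,0,0,0,0,-0.1],[0,0,0,0,0,0,0.1],[0,0,0,0,0,0,0.4],[0,0,0,0,0,0,0.4],[0,0,0,0,0,0,0.4]]]' 
python3 -m handwheel '[[[0,0,20,0,0,0,0.4],[0,0,30,0,0,0,0.4],[0,0,40,0,0,0,0.7],[0,0,40,0,0,0,1],[0,0,40,0,0,0,1],[0,0,0,0,0,0,1]]]'
python3 - <<'E'
from h import *
s=sense();w=capture("wrist");print(s["eef_pos"],s["grip_width"],s["grip_force"],s["force"])
cv2.imwrite("pics/w5.png",w["image"][:,:,::-1])
E
```

```text
time_s: 8.0
eef_pos: [644.4, -261.9, 40.3]
ee_rot: [0.0, -0.002, 1.0, -0.0]
force: [-0.3, 0.1, -0.7]
grip_width: 0.368
grip_force: 39.8
time_s: 8.62
eef_pos: [644.4, -261.8, 40.3]
ee_rot: [-0.0, -0.002, 1.0, 0.0]
force: [-0.4, -0.1, -0.5]
grip_width: 0.698
grip_force: 0.0
time_s: 9.38
eef_pos: [645.3, -262.4, 215.8]
ee_rot: [0.004, -0.002, 1.0, -0.002]
force: [0.1, -0.1, -0.5]
grip_width: 1.001
grip_force: 0.0
[ 645.34588534 -262.37878753  215.78433221] 1.001045257149731 0.0 [ 0.10574437 -0.07255119 -0.4909764 ]
```

View pics/w5.png

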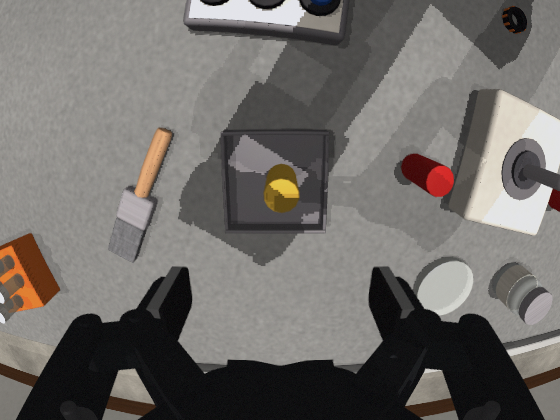

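The guard stands upright in the tray at (282,190). Next I'll look straight down on the shaft.

```bash
python3 -m handwheel '[[[6,40,2,0,0,0,1],[6,40,2,0,0,0,1],[6,40,2,0,0,0,1],[6,40,2,0,0,0,1],[6,40,2,0,0,0,1],[6,40,2,0,0,0,1],[6,39,2,0,0,0,1],[0,0,0,0,0,0,1]]]'
python3 - <<'E'
from h import *
s=sense();w=capture("wrist");print(s["eef_pos"],s["force"]);im=w["image"]
for p in([614,17,60],[614,17,124]):print(wproj(w,s,p).round(1))
u,v=wproj(w,s,[614,17,60]).astype(int)
cv2.imwrite("pics/w6.png",cv2.resize(im[v-55:v+55,u-70:u+70],None,fx=5.4,fy=5.4,interpolation=2)[:,:,::-1]);print(u-70,v-55)
np.save("w6.npy",im)
E
```

```text
time_s: 10.42
eef_pos: [686.1, 19.9, 223.6]
ee_rot: [-0.001, -0.004, 1.0, 0.0]
force: [0.1, -1.0, -0.9]
grip_width: 0.994
grip_force: 0.0
[686.10913297  19.93896243 223.63553948] [ 0.14012038 -0.95370845 -0.89982581]
[275.7 113. ]
[274.5 115. ]
205 58
```

View pics/w6.png

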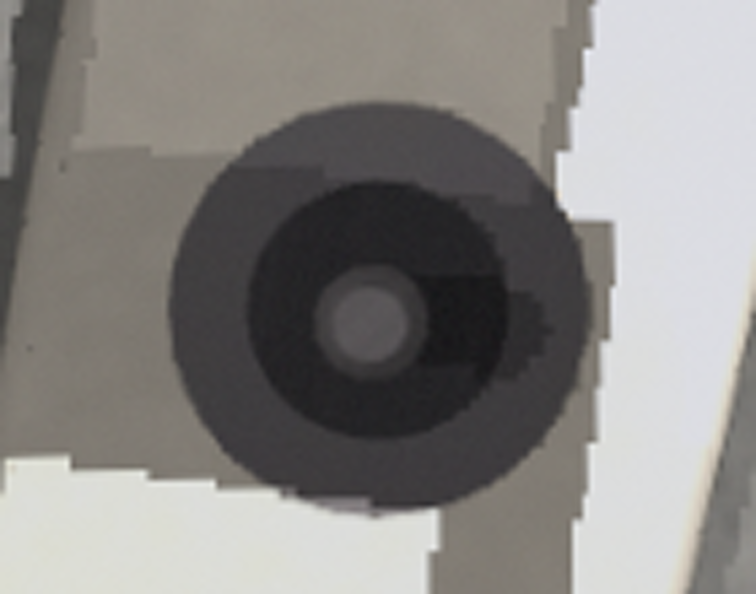

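The shaft tip is at crop (370,324), i.e. wrist pixel (273.1,117.6). The seat ring's centre is at crop (378,310), i.e. (274.6,115.0).

Run:
```python
from h import *
s=sense();w=capture("wrist");im=w["image"];print(s["eef_pos"])
print("tip",wplane(w,s,(273.1,117.6),124).round(1),"seat",wplane(w,s,(274.6,115),60).round(1),wproj(w,s,[555,223,12]))
t=capture("top")
u,v=wproj(w,s,[555,223,12]).astype(int)
k=contour(im,"blue",(u-35,v-35,u+35,v+35));print(cv2.boundingRect(k),fitc(w,s,k,12))
a=blob(t["image"],"blue",(160,220,210,262));print(plane(t,a[0],12))
```

```text
[686.04839413  18.11978264 223.569841  ]
tip [615.8  14.3 124. ] seat [615.7  14.3  60. ] [457.37122835  72.58251842]
(434, 50, 43, 47) [555.8 221.3  28.6]
[555.7 224.1  12. ]
```

```bash
python3 -m handwheel '[[[-22,34,0,0,0,0,1],[-22,34,0,0,0,0,1],[-22,34,0,0,0,0,1],[-22,34,0,0,0,0,1],[-22,34,0,0,0,0,1],[-20,34,0,0,0,0,1],[0,0,-40,0,0,0,1],[0,0,-40,0,0,0,1]]]' 
python3 -m handwheel '[[[0,0,-40,0,0,0,1],[0,0,0,0,0,0,1],[0,0,0,0,0,0,1]]]'
python3 - <<'E'
from h import *
s=sense();w=capture("wrist");im=w["image"];print(s["eef_pos"])
print(wproj(w,s,[555.8,222,12]),wproj(w,s,np.r_[s["eef_pos"][:2],12]))
cv2.imwrite("pics/w7.png",im[:,:,::-1])
u,v=wproj(w,s,[555.8,222,12]).astype(int)
k=contour(im,"blue",(u-70,v-80,u+70,min(420,v+80)));print(cv2.boundingRect(k),fitc(w,s,k,12))
E
```

```text
time_s: 11.58
eef_pos: [556.4, 220.4, 143.5]
ee_rot: [0.0, -0.002, 1.0, -0.0]
force: [0.2, 0.1, -0.9]
grip_width: 1.0
grip_force: 0.0
time_s: 11.95
eef_pos: [557.4, 220.7, 106.1]
ee_rot: [0.001, -0.002, 1.0, 0.0]
force: [0.1, 0.2, 0.2]
grip_width: 1.003
grip_force: 0.0
[557.35228204 220.68336885 106.05062429]
[279.87111596 211.15341353] [278.09715431 213.12530659]
(247, 171, 73, 72) [553.4 224.1  27.7]
```

View pics/w7.png

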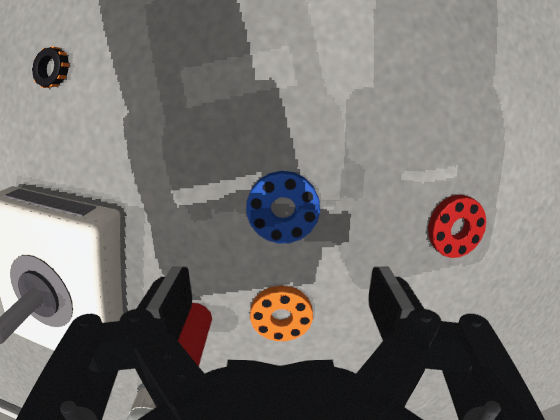

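The blue disc, with its wells and bore, is at (283,207) between the fingers. The orange look-alike is behind it at (282,314). Now I'll grip the blue one.

```bash
python3 -m handwheel '[[[-2,2,-25,0,0,0,1],[-2,1.4,-25,0,0,0,1],[0,0,-25,0,0,0,1],[0,0,-12,0,0,0,1],[0,0,-5,0,0,0,1],[0,0,-3,0,0,0,1],[0,0,-3,0,0,0,1],[0,0,0,0,0,0,1]]]' 
python3 -m handwheel '[[[0,0,0,0,0,0,0.5],[0,0,0,0,0,0,-1],[0,0,0,0,0,0,-1],[0,0,0,0,0,0,-1],[0,0,0,0,0,0,-1]]]' 40
```

```text
time_s: 13.0
eef_pos: [552.4, 224.6, 6.5]
ee_rot: [0.0, -0.002, 1.0, 0.0]
force: [-0.3, 0.1, 0.0]
grip_width: 0.997
grip_force: 0.0
time_s: 13.62
eef_pos: [552.6, 224.6, 7.2]
ee_rot: [0.0, -0.002, 1.0, -0.0]
force: [-2.9, -0.9, 5.8]
grip_width: 0.634
grip_force: 41.0
```

```bash
python3 -m handwheel '[[[0,0,8,0,0,0,-1],[0,0,20,0,0,0,-1],[0,0,30,0,0,0,-1],[0,0,35,0,0,0,-1],[0,0,35,0,0,0,-1],[0,0,25,0,0,0,-1],[0,0,0,0,0,0,-1]]]' 60
python3 -m handwheel '[[[10,-35,0,0,0,0,-1],[11,-35,0,0,0,0,-1],[10,-35,0,0,0,0,-1],[11,-35,0,0,0,0,-1],[10,-35,0,0,0,0,-1],[11,-33.5,0,0,0,0,-1],[0,0,0,0,0,0,-1],[0,0,0,0,0,0,-1]]]'
python3 - <<'E'
from h import *
s=sense();w=capture("wrist");im=w["image"];print(s["eef_pos"],s["grip_width"])
cv2.imwrite("pics/w8.png",im[:,:,::-1])
k=contour(im,"blue",(180,200,380,360));z=s["eef_pos"][2]+5
print(cv2.boundingRect(k),fitc(w,s,k,z))
u,v=wproj(w,s,[615.8,16,124]);print(u,v)
E
```

```text
time_s: 14.5
eef_pos: [553.1, 224.7, 161.2]
ee_rot: [0.002, -0.002, 1.0, 0.0]
force: [-0.4, 1.2, -0.9]
grip_width: 0.627
grip_force: 62.9
time_s: 15.5
eef_pos: [614.9, 16.6, 158.3]
ee_rot: [-0.001, -0.002, 1.0, 0.0]
force: [0.5, 1.0, -1.5]
grip_width: 0.622
grip_force: 63.0
[614.86869133  16.58075002 158.308678  ] 0.6222436327773796
(223, 224, 115, 107) [614.5  17.9  28. ]
276.5452526104689 248.99994405999485
```

View pics/w8.png

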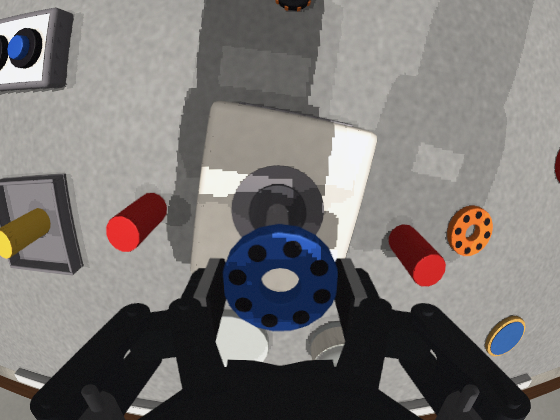

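The blue disc is held level, with its bore at (281,280). The shaft and seat are right below at about (277,207), and the red caps are well clear. I'll apply the measured offset and lower onto the taper, watching the force.

```bash
python3 -m handwheel '[[[1.3,-1.8,-10,0,0,0,-1],[0,0,-10,0,0,0,-1],[0,0,-6,0,0,0,-1],[0,0,-3,0,0,0,-1],[0,0,-3,0,0,0,-1],[0,0,0,0,0,0,-1]]]'
python3 -m handwheel '[[[0,0,-3,0,0,0,-1],[0,0,-3,0,0,0,-1],[0,0,0,0,0,0,-1]]]'
python3 -m handwheel '[[[0,0,-3,0,0,0,-1],[0,0,-3,0,0,0,-1],[0,0,0,0,0,0,-1]]]'
python3 - <<'E'
from h import *
s=sense();w=capture("wrist");im=w["image"];print(s["eef_pos"],s["force"],s["wrist_torque"])
cv2.imwrite("pics/w9.png",cv2.resize(im[190:350,180:380],None,fx=4,fy=4-.25,interpolation=2)[:,:,::-1])
E
```

```text
time_s: 16.3
eef_pos: [616.6, 14.3, 127.2]
ee_rot: [-0.0, -0.002, 1.0, 0.0]
force: [-0.8, -0.3, -1.1]
grip_width: 0.623
grip_force: 63.0
time_s: 16.68
eef_pos: [615.6, 14.4, 120.8]
ee_rot: [-0.002, -0.002, 1.0, 0.0]
force: [-4.9, 0.9, 0.1]
grip_width: 0.624
grip_force: 63.0
time_s: 17.05
eef_pos: [615.4, 14.5, 115.0]
ee_rot: [-0.002, -0.002, 1.0, 0.0]
force: [-6.9, 0.4, 3.6]
grip_width: 0.627
grip_force: 63.3
[615.40955294  14.5126462  114.98649489] [-6.93204929  0.42465813  3.60370248] [0.09404687 1.32249934 0.01425233]
```

```bash
python3 -m handwheel '[[[-1.5,0,0,0,0,0,-1],[0,0,-4,0,0,0,-1],[0,0,-6,0,0,0,-1],[0,0,0,0,0,0,-1]]]'
python3 -m handwheel '[[[0,0,-8,0,0,0,-1],[0,0,-8,0,0,0,-1],[0,0,0,0,0,0,-1]]]'
python3 -m handwheel '[[[0,0,-6,0,0,0,-1],[0,0,-4,0,0,0,-1],[0,0,0,0,0,0,-1]]]'
```

```text
time_s: 17.6
eef_pos: [615.1, 14.2, 104.5]
ee_rot: [-0.0, -0.002, 1.0, 0.0]
force: [-1.5, -0.1, -2.5]
grip_width: 0.621
grip_force: 63.0
time_s: 17.98
eef_pos: [615.1, 14.2, 88.3]
ee_rot: [-0.0, -0.002, 1.0, 0.0]
force: [-0.6, -0.3, -1.1]
grip_width: 0.626
grip_force: 63.0
time_s: 18.35
eef_pos: [615.1, 14.2, 78.8]
ee_rot: [-0.0, -0.002, 1.0, 0.0]
force: [-0.8, 1.0, -1.3]
grip_width: 0.624
grip_force: 63.1
```

```bash
python3 -m handwheel '[[[0,0,-6,0,0,0,-1],[0,0,-4,0,0,0,-1],[0,0,0,0,0,0,-1]]]'
python3 -m handwheel '[[[0,0,-1.5,0,0,0,-1],[0,0,0,0,0,0,-1]]]'
```

```text
time_s: 18.73
eef_pos: [615.1, 14.3, 68.8]
ee_rot: [-0.0, -0.002, 1.0, 0.0]
force: [-1.8, -0.4, -1.1]
grip_width: 0.626
grip_force: 63.1
time_s: 18.98
eef_pos: [615.1, 14.3, 67.8]
ee_rot: [-0.0, -0.002, 1.0, -0.0]
force: [-2.4, 0.2, 0.4]
grip_width: 0.629
grip_force: 63.3
```

```bash
python3 -m handwheel '[[[0,0,0,0,0,0,0.3],[0,0,0,0,0,0,0.6],[0,0,0,0,0,0,0.6],[0,0,10,0,0,0,0.8],[0,0,30,0,0,0,1],[0,0,40,0,0,0,1],[0,0,40,0,0,0,1],[0,0,15,0,0,0,1]]]'
python3 -m handwheel '[[[0,0,0,0,0,0,1],[0,0,0,0,0,0,1]]]'
python3 - <<'E'
from h import *
s=sense();w=capture("wrist");im=w["image"];print(s["eef_pos"],s["force"])
cv2.imwrite("pics/w10.png",im[:,:,::-1])
u,v=wproj(w,s,[615.8,16,72]).astype(int)
k=contour(im,"blue",(u-70,v-70,u+70,v+70));print(cv2.boundingRect(k),[fitc(w,s,k,z) for z in(12+54,72,78)])
t=capture("top");a=blob(t["image"],"red",(105,215,150,260));print(plane(t,a[0],12))
E
```

```text
time_s: 19.98
eef_pos: [615.9, 14.2, 205.8]
ee_rot: [0.002, -0.002, 1.0, -0.0]
force: [0.9, 0.7, -0.4]
grip_width: 1.003
grip_force: 0.0
time_s: 20.23
eef_pos: [614.6, 14.3, 201.1]
ee_rot: [-0.001, -0.002, 1.0, 0.0]
force: [0.5, -0.1, -0.9]
grip_width: 0.999
grip_force: 0.0
[614.61229663  14.30642492 201.07094261] [ 0.46721752 -0.06908225 -0.87416839]
(248, 169, 65, 64) [array([618. ,  15.5,  28.5]), array([616.1,  15.5,  27.8]), array([614.3,  15.5,  27.2])]
[572.5 375.3  12. ]
```

View pics/w10.png

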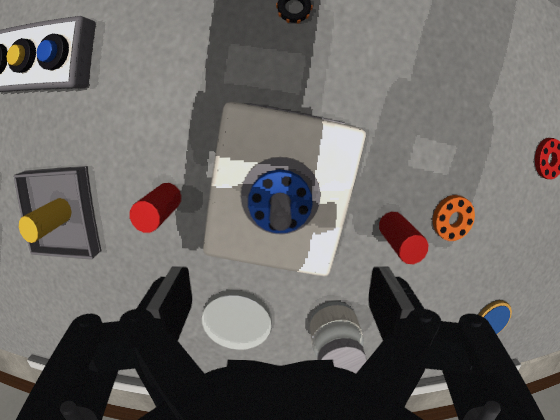

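The blue disc lies flat on the seat, around (280,203). Its radius fits 28 mm when cast at z=72. Next is the red disc.

```bash
python3 -m handwheel '[[[-5,44,0,0,0,0,1],[-6,45,0,0,0,0,1],[-5,45,0,0,0,0,1],[-6,45,0,0,0,0,1],[-5,45,0,0,0,0,1],[-6,45,0,0,0,0,1],[-5,45,0,0,0,0,1],[-6,45,0,0,0,0,1]]]'
python3 -m handwheel '[[[0,0,-40,0,0,0,1],[0,0,-40,0,0,0,1],[0,0,-15,0,0,0,1],[0,0,0,0,0,0,1],[0,0,0,0,0,0,1]]]'
python3 - <<'E'
from h import *
s=sense();w=capture("wrist");im=w["image"];print(s["eef_pos"])
u,v=wproj(w,s,[571,372,12]).astype(int);print(u,v)
k=contour(im,"red",(u-80,v-80,u+80,v+80));print(cv2.boundingRect(k),fitc(w,s,k,12))
E
```

```text
time_s: 21.32
eef_pos: [570.7, 374.6, 201.7]
ee_rot: [-0.001, -0.002, 1.0, -0.0]
force: [0.0, 0.5, 0.1]
grip_width: 1.0
grip_force: 0.0
time_s: 21.95
eef_pos: [571.9, 373.5, 109.6]
ee_rot: [0.001, -0.002, 1.0, 0.001]
force: [0.1, -0.4, 0.9]
grip_width: 0.999
grip_force: 0.0
[571.94100213 373.48010284 109.59654303]
276 210
(245, 172, 72, 72) [570.  375.3  27.8]
```

```bash
python3 -m handwheel '[[[-2,1,-25,0,0,0,1],[0,0,-25,0,0,0,1],[0,0,-25,0,0,0,1],[0,0,-14,0,0,0,1],[0,0,-7,0,0,0,1],[0,0,-4,0,0,0,1],[0,0,-2,0,0,0,1],[0,0,0,0,0,0,1]]]' 
python3 -m handwheel '[[[0,0,0,0,0,0,0.5],[0,0,0,0,0,0,-1],[0,0,0,0,0,0,-1],[0,0,0,0,0,0,-1],[0,0,0,0,0,0,-1]]]' 60
```

```text
time_s: 23.0
eef_pos: [569.3, 374.3, 6.2]
ee_rot: [0.0, -0.002, 1.0, 0.0]
force: [0.5, -0.3, -0.4]
grip_width: 1.001
grip_force: 0.0
time_s: 23.62
eef_pos: [569.5, 374.4, 6.9]
ee_rot: [0.001, -0.002, 1.0, 0.0]
force: [-1.6, -0.4, 6.0]
grip_width: 0.624
grip_force: 62.4
```

Now (+45.5,-360) to the shaft at z≈160.

```bash
python3 -m handwheel '[[[0,0,8,0,0,0,-1],[0,0,20,0,0,0,-1],[0,0,30,0,0,0,-1],[0,0,35,0,0,0,-1],[0,0,35,0,0,0,-1],[0,0,25,0,0,0,-1],[0,0,0,0,0,0,-1]]]'
python3 -m handwheel '[[[5,-40,0,0,0,0,-1],[5,-40,0,0,0,0,-1],[5,-40,0,0,0,0,-1],[5,-40,0,0,0,0,-1],[5,-40,0,0,0,0,-1],[5,-40,0,0,0,0,-1],[5,-40,0,0,0,0,-1],[5,-40,0,0,0,0,-1]]]' 
python3 -m handwheel '[[[5.5,-40,0,0,0,0,-1],[0,0,0,0,0,0,-1],[0,0,0,0,0,0,-1]]]'
python3 - <<'E'
from h import *
s=sense();w=capture("wrist");im=w["image"];print(s["eef_pos"],s["grip_width"])
k=contour(im,"red",(205,205,355,350));z=s["eef_pos"][2]+5
print(cv2.boundingRect(k),fitc(w,s,k,z))
E
```

```text
time_s: 24.5
eef_pos: [569.9, 374.6, 161.9]
ee_rot: [0.002, -0.002, 1.0, 0.001]
force: [0.1, 0.4, -0.7]
grip_width: 0.627
grip_force: 63.0
time_s: 25.5
eef_pos: [608.7, 53.0, 157.8]
ee_rot: [-0.001, -0.002, 1.0, 0.0]
force: [0.2, 0.3, -0.8]
grip_width: 0.626
grip_force: 63.0
time_s: 25.88
eef_pos: [614.2, 14.8, 158.1]
ee_rot: [-0.001, -0.002, 1.0, 0.0]
force: [0.4, -0.5, -0.2]
grip_width: 0.624
grip_force: 63.0
[614.24158682  14.82977029 158.14432608] 0.6244434825602008
(223, 224, 115, 107) [614.   16.1  28.1]
```

```bash
python3 -m handwheel '[[[0.8,-0.5,-10,0,0,0,-1],[0,0,-10,0,0,0,-1],[0,0,-6,0,0,0,-1],[0,0,-4,0,0,0,-1],[0,0,-4,0,0,0,-1],[0,0,-4,0,0,0,-1],[0,0,0,0,0,0,-1]]]'
python3 -m handwheel '[[[0,0,-4,0,0,0,-1],[0,0,-4,0,0,0,-1],[0,0,-4,0,0,0,-1],[0,0,0,0,0,0,-1]]]'
```

```text
time_s: 26.8
eef_pos: [615.2, 13.8, 120.4]
ee_rot: [-0.0, -0.002, 1.0, 0.0]
force: [-0.9, 0.8, -0.6]
grip_width: 0.624
grip_force: 63.0
time_s: 27.3
eef_pos: [615.2, 13.8, 108.1]
ee_rot: [-0.0, -0.002, 1.0, 0.0]
force: [-2.1, 1.3, -3.1]
grip_width: 0.622
grip_force: 63.1
```

Free slide; the stack's contact is expected at TCP z≈79.

```bash
python3 -m handwheel '[[[0,0,-7,0,0,0,-1],[0,0,-7,0,0,0,-1],[0,0,-7,0,0,0,-1],[0,0,-4,0,0,0,-1],[0,0,-2,0,0,0,-1],[0,0,0,0,0,0,-1]]]'
python3 -m handwheel '[[[0,0,-1,0,0,0,-1],[0,0,-1,0,0,0,-1],[0,0,0,0,0,0,-1]]]'
```

```text
time_s: 28.05
eef_pos: [615.3, 13.8, 81.5]
ee_rot: [-0.0, -0.002, 1.0, 0.0]
force: [-4.0, 2.2, 0.7]
grip_width: 0.625
grip_force: 63.3
time_s: 28.42
eef_pos: [615.4, 13.8, 80.0]
ee_rot: [-0.0, -0.002, 1.0, 0.0]
force: [-4.9, 2.0, 2.2]
grip_width: 0.621
grip_force: 63.6
```

```bash
python3 -m handwheel '[[[0,0,0,0,0,0,0.3],[0,0,0,0,0,0,0.6],[0,0,0,0,0,0,0.6],[0,0,10,0,0,0,0.8],[0,0,30,0,0,0,1],[0,0,40,0,0,0,1],[0,0,40,0,0,0,1],[0,0,0,0,0,0,1]]]'
python3 -m handwheel '[[[0,0,0,0,0,0,1],[0,0,0,0,0,0,1]]]'
python3 - <<'E'
from h import *
s=sense();w=capture("wrist");im=w["image"];print(s["eef_pos"],s["force"])
u,v=wproj(w,s,[615.8,16,84]).astype(int)
k=contour(im,"red",(u-50,v-50,u+50,v+50));print(cv2.boundingRect(k),[fitc(w,s,k,z) for z in(78,84,90)])
cv2.imwrite("pics/w11.png",im[:,:,::-1])
t=capture("top");cv2.imwrite("pics/t11.png",t["image"][:,:,::-1])
E
```

```text
time_s: 29.42
eef_pos: [616.8, 13.5, 204.0]
ee_rot: [0.004, -0.002, 1.0, -0.001]
force: [0.1, 0.2, 0.0]
grip_width: 1.002
grip_force: 0.0
time_s: 29.68
eef_pos: [615.1, 13.8, 198.7]
ee_rot: [-0.001, -0.002, 1.0, 0.0]
force: [-0.4, 0.8, -0.6]
grip_width: 1.003
grip_force: 0.0
[615.08858788  13.76626749 198.7351145 ] [-0.36127838  0.81468249 -0.58225127]
(247, 172, 67, 67) [array([617.7,  15.1,  28.3]), array([615.8,  15.1,  27.6]), array([613.9,  15.1,  27. ])]
```

View pics/w11.png

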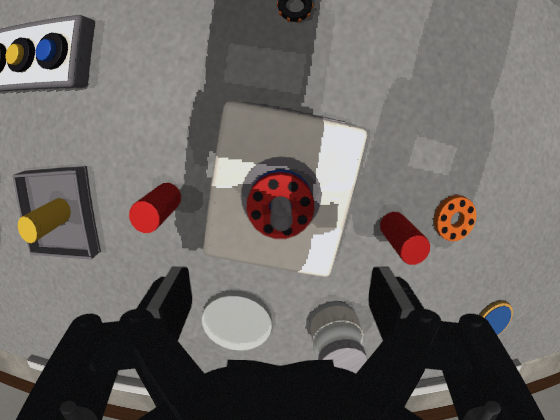

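The red disc is seated on the blue one, around (280,205), and its radius fits 28 mm cast at z=84. Next is the collar, at (295,8).

```bash
python3 -m handwheel '[[[-31,3,0,0,0,0,1],[-31,3,0,0,0,0,1],[-31,3,0,0,0,0,1],[-31,3,0,0,0,0,1],[-31,2,0,0,0,0,1],[-31,2,0,0,0,0,1],[0,0,-30,0,0,0,1],[0,0,-30,0,0,0,1]]]'
python3 -m handwheel '[[[0,0,-30,0,0,0,1],[0,0,0,0,0,0,1],[0,0,0,0,0,0,1]]]'
python3 - <<'E'
from h import *
s=sense();w=capture("wrist");im=w["image"];print(s["eef_pos"])
u,v=wproj(w,s,[430,30,12]).astype(int);print(u,v)
k=contour(im,"black",(u-40,v-40,u+40,v+40));print(cv2.boundingRect(k),fitc(w,s,k,14),[fitc(w,s,k,z) for z in (0,7)])
cv2.imwrite("pics/w12.png",cv2.resize(im[v-60:v+60,u-70:u+70],None,fx=4,fy=4)[:,:,::-1]);print(u-70,v-60)
E
```

```text
time_s: 30.78
eef_pos: [429.3, 29.8, 139.2]
ee_rot: [0.0, -0.002, 1.0, -0.0]
force: [1.2, -0.2, -0.3]
grip_width: 0.997
grip_force: 0.0
time_s: 31.15
eef_pos: [430.0, 29.7, 110.7]
ee_rot: [0.001, -0.002, 1.0, -0.0]
force: [-0.3, 0.6, 0.1]
grip_width: 0.999
grip_force: 0.0
[430.00220788  29.65317821 110.71211836]
278 211
(256, 188, 43, 45) [429.1  28.8  17. ] [array([433.8,  28.7,  18.1]), array([431.4,  28.8,  17.5])]
208 151
```

View pics/w12.png

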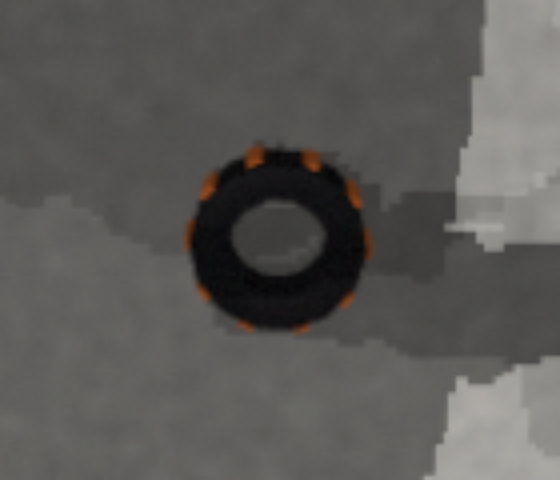

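The collar's orange side marks confirm it, centred at crop (278,239) with a radius of 17 mm.

```bash
python3 -m handwheel '[[[-1.2,-1,-25,0,0,0,1],[0,0,-25,0,0,0,1],[0,0,-25,0,0,0,1],[0,0,-14,0,0,0,0.5],[0,0,-6,0,0,0,0.2],[0,0,-4,0,0,0,0.2],[0,0,0,0,0,0,0.2],[0,0,0,0,0,0,0.2]]]' 
python3 -m handwheel '[[[0,0,0,0,0,0,-1],[0,0,0,0,0,0,-1],[0,0,0,0,0,0,-1],[0,0,0,0,0,0,-1]]]' 60
```

```text
time_s: 32.2
eef_pos: [428.6, 28.7, 11.2]
ee_rot: [0.0, -0.002, 1.0, -0.0]
force: [-0.2, 0.7, 0.4]
grip_width: 0.597
grip_force: 0.0
time_s: 32.7
eef_pos: [428.5, 28.7, 11.4]
ee_rot: [0.0, -0.002, 1.0, -0.0]
force: [-3.3, 0.7, 9.7]
grip_width: 0.36
grip_force: 58.9
```

```bash
python3 -m handwheel '[[[0,0,8,0,0,0,-1],[0,0,20,0,0,0,-1],[0,0,30,0,0,0,-1],[0,0,35,0,0,0,-1],[0,0,35,0,0,0,-1],[0,0,25,0,0,0,-1],[0,0,0,0,0,0,-1],[0,0,0,0,0,0,-1]]]'
python3 - <<'E'
from h import *
s=sense();w=capture("wrist");im=w["image"];print(s["eef_pos"],s["grip_width"],s["grip_force"])
e=s["eef_pos"];print([wproj(w,s,e+[0,0,z]).round(1) for z in(-10,0,5)])
cv2.imwrite("pics/w13.png",cv2.resize(im[200:340,200:360],None,fx=4,fy=4)[:,:,::-1])
E
```

```text
time_s: 33.7
eef_pos: [427.8, 28.9, 163.1]
ee_rot: [-0.001, -0.002, 1.0, 0.0]
force: [-0.3, 0.3, -1.4]
grip_width: 0.358
grip_force: 60.0
[427.75685487  28.85154387 163.05154183] 0.35826548567861594 59.98905305634253
[array([277.3, 267.8]), array([277.1, 277.7]), array([277. , 283.1])]
```

View pics/w13.png

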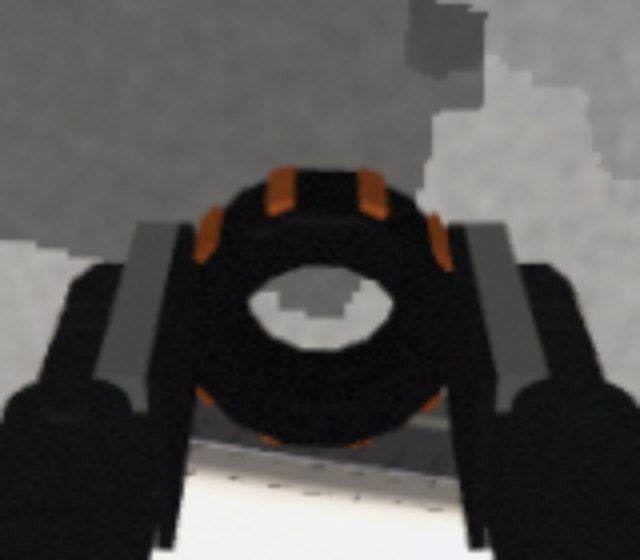

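The collar is held level, with its bore centred at crop (321,307), i.e. wrist pixel (280,277). It sits about 1.5 mm further out in x than the TCP, so I'll aim for TCP (613.6,14.1).

```bash
python3 -m handwheel '[[[31,-2.5,0,0,0,0,-1],[31,-2.5,0,0,0,0,-1],[31,-2.5,0,0,0,0,-1],[31,-2.5,0,0,0,0,-1],[31,-2.5,0,0,0,0,-1],[31,-2.3,0,0,0,0,-1],[0,0,0,0,0,0,-1],[0,0,0,0,0,0,-1]]]'
python3 - <<'E'
from h import *
s=sense();w=capture("wrist");im=w["image"];print(s["eef_pos"],s["grip_width"],s["grip_force"],s["force"])
cv2.imwrite("pics/w14.png",cv2.resize(im[180:340,180:380],None,fx=4,fy=3.75)[:,:,::-1])
E
```

```text
time_s: 34.75
eef_pos: [613.5, 14.1, 162.7]
ee_rot: [-0.001, -0.002, 1.0, 0.0]
force: [-0.7, -0.8, -0.9]
grip_width: 0.357
grip_force: 60.0
[613.45509472  14.11632681 162.73187898] 0.3572894124358251 59.98095857561566 [-0.66661346 -0.7972997  -0.92298021]
```

```bash
python3 -m handwheel '[[[0,0,-10,0,0,0,-1],[0,0,-10,0,0,0,-1],[0,0,-5,0,0,0,-1],[0,0,-3,0,0,0,-1],[0,0,-3,0,0,0,-1],[0,0,0,0,0,0,-1]]]'
python3 -m handwheel '[[[0,0,-3,0,0,0,-1],[0,0,-3,0,0,0,-1],[0,0,0,0,0,0,-1]]]'
```

```text
time_s: 35.55
eef_pos: [614.2, 14.0, 132.6]
ee_rot: [-0.0, -0.002, 1.0, 0.0]
force: [0.6, 0.4, -0.9]
grip_width: 0.356
grip_force: 60.0
time_s: 35.92
eef_pos: [614.1, 14.0, 126.5]
ee_rot: [-0.0, -0.002, 1.0, 0.0]
force: [0.5, 0.3, -0.4]
grip_width: 0.356
grip_force: 60.0
```

```bash
python3 -m handwheel '[[[0,0,-4,0,0,0,-1],[0,0,-4,0,0,0,-1],[0,0,-4,0,0,0,-1],[0,0,0,0,0,0,-1]]]'
python3 -m handwheel '[[[0,0,-5,0,0,0,-1],[0,0,-5,0,0,0,-1],[0,0,-4,0,0,0,-1],[0,0,0,0,0,0,-1]]]'
python3 -m handwheel '[[[0,0,-1.5,0,0,0,-1],[0,0,-1.5,0,0,0,-1],[0,0,0,0,0,0,-1]]]'
```

```text
time_s: 36.42
eef_pos: [614.1, 14.0, 114.3]
ee_rot: [-0.0, -0.002, 1.0, 0.0]
force: [-0.2, 0.2, -0.6]
grip_width: 0.362
grip_force: 60.0
time_s: 36.92
eef_pos: [614.1, 14.0, 100.4]
ee_rot: [-0.0, -0.002, 1.0, 0.0]
force: [0.2, 0.2, -0.8]
grip_width: 0.358
grip_force: 60.0
time_s: 37.3
eef_pos: [614.2, 14.0, 97.7]
ee_rot: [-0.0, -0.002, 1.0, -0.0]
force: [-0.1, -0.3, -0.2]
grip_width: 0.354
grip_force: 60.0
```

```bash
python3 -m handwheel '[[[0,0,-1,0,0,0,-1],[0,0,-1,0,0,0,-1],[0,0,0,0,0,0,-1]]]'
python3 -m handwheel '[[[0,0,-1,0,0,0,-1],[0,0,0,0,0,0,-1]]]'
```

```text
time_s: 37.67
eef_pos: [614.2, 14.0, 95.7]
ee_rot: [-0.0, -0.002, 1.0, 0.0]
force: [-0.4, 0.1, -0.1]
grip_width: 0.358
grip_force: 60.0
time_s: 37.92
eef_pos: [614.3, 13.9, 95.5]
ee_rot: [0.0, -0.002, 1.0, -0.0]
force: [-2.1, 0.6, 4.5]
grip_width: 0.36
grip_force: 60.6
```

```bash
python3 -m handwheel '[[[0,0,0,0,0,0,0],[0,0,0,0,0,0,0.4],[0,0,0,0,0,0,0.4],[0,0,10,0,0,0,0.6],[0,0,30,0,0,0,1],[0,0,40,0,0,0,1],[0,0,25,0,0,0,1],[0,0,0,0,0,0,1]]]'
python3 -m handwheel '[[[0,0,0,0,0,0,1],[0,0,0,0,0,0,1]]]'
python3 - <<'E'
from h import *
s=sense();w=capture("wrist");im=w["image"];print(s["eef_pos"],s["force"])
u,v=wproj(w,s,[615.8,15,84]).astype(int)
k=contour(im,"red",(u-50,v-50,u+50,v+50));print("red",cv2.boundingRect(k),fitc(w,s,k,84))
u,v=wproj(w,s,[615.8,15,98]).astype(int);print(u,v)
k=contour(im,"black",(u-35,v-35,u+35,v+35));print("collar",cv2.boundingRect(k),[fitc(w,s,k,z) for z in(92,98,104)])
t=capture("top");print([int((cv2.inRange(cv2.cvtColor(np.ascontiguousarray(t["image"][y:Y,x:X]),cv2.COLOR_RGB2HSV),(100,120,50),(125,255,255))>0).sum()) for x,y,X,Y in[(160,220,210,262)]])
for n,c,win in[("guard","yellow",(346,186,382,226)),("stack","red",(240,195,280,235))]:print(n,blob(t["image"],c,win)[:3])
E
```

```text
time_s: 38.92
eef_pos: [615.0, 13.9, 202.2]
ee_rot: [0.002, -0.002, 1.0, -0.0]
force: [-0.5, 0.9, -0.0]
grip_width: 1.002
grip_force: 0.0
time_s: 39.17
eef_pos: [613.8, 14.0, 198.5]
ee_rot: [-0.001, -0.002, 1.0, 0.0]
force: [0.5, -0.5, -0.1]
grip_width: 1.001
grip_force: 0.0
[613.83486686  13.99779372 198.53147117] [ 0.47110665 -0.5138149  -0.06140362]
red (246, 174, 68, 66) [615.8  15.2  27.6]
279 213
collar (251, 183, 59, 54) [array([615.6,  16.4,  22.4]), array([613.6,  16.4,  21.9]), array([611.6,  16.4,  21.3])]
[0]
guard ((363.6104033970276, 203.11252653927812), (356, 196, 16, 15), 151.5)
stack ((261.9477777777778, 218.34), (251, 211, 20, 14), 57.5)
```

```bash
python3 - <<'E'
from h import *
s=sense();w=capture("wrist");im=w["image"]
u,v=wproj(w,s,[615.8,15,98]).astype(int);p=im[v-35:v+35,u-35:u+35].max(2)
for T in(25,32,40):
    m=cv2.morphologyEx((p<T).astype(np.uint8),cv2.MORPH_OPEN,np.ones((7,7),np.uint8))
    c=max(cv2.findContours(m,0,1)[0],key=cv2.contourArea);k=cv2.convexHull(c)[:,0]+[u-35,v-35];print(T,cv2.boundingRect(k),fitc(w,s,k,98))
h=cv2.cvtColor(np.ascontiguousarray(im[v-35:v+35,u-35:u+35]),cv2.COLOR_RGB2HSV)
m=cv2.inRange(h,(7,120,50),(18,255,255));ys,xs=np.nonzero(m);print("orange",len(xs),[(x+u-35,y+v-35) for x,y in zip(xs,ys)][::4])
E
python3 -m handwheel '[[[-20,-40,0,0,0,0,-1],[-20,-40,0,0,0,0,-1],[-20,-40,0,0,0,0,-1],[-20,-40,0,0,0,0,-1],[-20,-40,0,0,0,0,-1],[-20,-40,0,0,0,0,-1],[-20,-36,0,0,0,0,-1],[0,0,-30,0,0,0,-1]]]'
python3 -m handwheel '[[[0,0,0,0,0,0,-1],[0,0,0,0,0,0,-1]]]'
python3 - <<'E'
from h import *
s=sense();w=capture("wrist");im=w["image"];print(s["eef_pos"],s["grip_width"])
for n,c,g in[("kb","blue",(459,-223,57)),("ky","yellow",(453,-272,57)),("kg","green",(447,-321,57))]:
    u,v=wproj(w,s,g).astype(int);k=contour(im,c,(u-28,v-28,u+28,v+28));print(n,(u,v),cv2.boundingRect(k),fitc(w,s,k,57))
E
```

```text
25 (259, 198, 13, 27) [615.1   7.7   9.9]
32 (291, 199, 17, 25) [614.9  30.7   9.8]
40 (290, 199, 19, 25) [614.4  30.6   9.9]
orange 147 [(np.int64(275), np.int64(188)), (np.int64(275), np.int64(189)), (np.int64(273), np.int64(190)), (np.int64(286), np.int64(190)), (np.int64(272), np.int64(191)), (np.int64(276), np.int64(191)), (np.int64(289), np.int64(191)), (np.int64(274), np.int64(192)), (np.int64(287), np.int64(192)), (np.int64(272), np.int64(193)), (np.int64(286), np.int64(193)), (np.int64(290), np.int64(193)), (np.int64(262), np.int64(196)), (np.int64(262), np.int64(197)), (np.int64(298), np.int64(197)), (np.int64(264), np.int64(198)), (np.int64(261), np.int64(199)), (np.int64(297), np.int64(199)), (np.int64(262), np.int64(200)), (np.int64(299), np.int64(200)), (np.int64(297), np.int64(201)), (np.int64(298), np.int64(202)), (np.int64(300), np.int64(203)), (np.int64(259), np.int64(208)), (np.int64(258), np.int64(210)), (np.int64(258), np.int64(211)), (np.int64(302), np.int64(212)), (np.int64(257), np.int64(214)), (np.int64(261), np.int64(223)), (np.int64(298), np.int64(224)), (np.int64(297), np.int64(225)), (np.int64(263), np.int64(226)), (np.int64(296), np.int64(227)), (np.int64(271), np.int64(232)), (np.int64(287), np.int64(232)), (np.int64(284), np.int64(233)), (np.int64(284), np.int64(234))]
time_s: 40.33
eef_pos: [473.9, -264.9, 170.8]
ee_rot: [0.001, -0.0, 1.0, -0.002]
force: [1.3, -0.3, -0.5]
grip_width: -0.002
grip_force: 0.0
time_s: 40.58
eef_pos: [474.7, -261.9, 170.6]
ee_rot: [0.0, -0.002, 1.0, -0.0]
force: [-0.1, -0.3, 0.2]
grip_width: -0.002
grip_force: 0.0
[ 474.70870813 -261.93238797  170.64756509] -0.0018166205693430982
kb (np.int64(327), np.int64(186)) (309, 170, 30, 30) [ 457.3 -226.2   12.1]
ky (np.int64(265), np.int64(178)) (247, 161, 30, 31) [ 451.1 -275.    12. ]
kg (np.int64(203), np.int64(171)) (186, 154, 31, 31) [ 445.1 -323.4   12.3]
```

The orange marks ring evenly around (280,211), concentric with the shaft, so the collar is level and on. All three keys fit a radius of 12 mm. Blue first.

```bash
python3 -m handwheel '[[[-8,18,-30,0,0,0,-1],[-8.5,18,-30,0,0,0,-1],[0,0,-20,0,0,0,-1],[0,0,-12,0,0,0,-1],[0,0,-5,0,0,0,-1],[0,0,-3,0,0,0,-1],[0,0,0,0,0,0,-1]]]'
python3 -m handwheel '[[[0,0,-3,0,0,0,-1],[0,0,-3,0,0,0,-1],[0,0,0,0,0,0,-1]]]'
python3 -m handwheel '[[[0,0,-2,0,0,0,-1],[0,0,-2,0,0,0,-1],[0,0,0,0,0,0,-1]]]'
```

```text
time_s: 41.5
eef_pos: [458.0, -226.2, 70.1]
ee_rot: [0.0, -0.002, 1.0, -0.0]
force: [0.7, 0.8, 0.3]
grip_width: 0.0
grip_force: 0.0
time_s: 41.88
eef_pos: [457.9, -226.2, 63.8]
ee_rot: [0.0, -0.002, 1.0, -0.0]
force: [0.3, 0.0, 1.9]
grip_width: -0.001
grip_force: 1.0
time_s: 42.25
eef_pos: [457.9, -226.2, 59.9]
ee_rot: [0.0, -0.002, 1.0, -0.0]
force: [-0.6, 0.0, 4.7]
grip_width: -0.003
grip_force: 2.2
```

```bash
python3 -m handwheel '[[[0,0,-1.5,0,0,0,-1],[0,0,-1.5,0,0,0,-1],[0,0,0,0,0,0,-1],[0,0,0,0,0,0,-1]]]'
```

```text
time_s: 42.75
eef_pos: [458.0, -226.2, 58.7]
ee_rot: [0.0, -0.002, 1.0, -0.0]
force: [-7.7, 4.6, 26.0]
grip_width: 0.002
grip_force: 12.6
```

Fully down, against the hard stop. On to yellow.

```bash
python3 -m handwheel '[[[0,0,12,0,0,0,-1],[0,0,13,0,0,0,-1],[-3,-24.5,0,0,0,0,-1],[-3.2,-24.3,0,0,0,0,-1],[0,0,0,0,0,0,-1],[0,0,-8,0,0,0,-1],[0,0,-6,0,0,0,-1],[0,0,-5,0,0,0,-1]]]'
python3 -m handwheel '[[[0,0,-3,0,0,0,-1],[0,0,-1.5,0,0,0,-1],[0,0,-1.5,0,0,0,-1],[0,0,0,0,0,0,-1],[0,0,0,0,0,0,-1]]]'
```

```text
time_s: 43.75
eef_pos: [451.5, -274.0, 62.2]
ee_rot: [-0.0, -0.002, 1.0, 0.0]
force: [-1.1, 2.2, 3.0]
grip_width: 0.001
grip_force: 1.5
time_s: 44.38
eef_pos: [451.6, -274.3, 58.7]
ee_rot: [-0.0, -0.002, 1.0, 0.0]
force: [-7.7, 10.5, 24.5]
grip_width: 0.0
grip_force: 12.2
```

Yellow is fully down too. Before green, I'll raise and check the stack.

```bash
python3 -m handwheel '[[[0,0,12,0,0,0,-1],[0,0,13,0,0,0,-1],[-3,-24.5,0,0,0,0,-1],[-3.2,-24.3,0,0,0,0,-1],[0,0,0,0,0,0,-1]]]'
python3 - <<'E'
from h import *
t=capture("top");s=sense();print(s["eef_pos"]);im=t["image"]
p=proj(t,(615.5,15,98));print(p,blob(im,"red",(240,195,285,235))[:3])
h=cv2.cvtColor(np.ascontiguousarray(im[270:305,235:280]),cv2.COLOR_RGB2HSV);print("dark at collar start",int((h[:,:,2]<45).sum()))
h=cv2.cvtColor(np.ascontiguousarray(im[190:240,235:290]),cv2.COLOR_RGB2HSV);ys,xs=np.nonzero(h[:,:,2]<35);print("dark on stack",len(xs),xs.mean()+235,ys.mean()+190)
E
```

```text
time_s: 45.0
eef_pos: [444.6, -326.0, 81.2]
ee_rot: [-0.0, -0.001, 1.0, 0.0]
force: [-0.9, 0.8, 0.4]
grip_width: -0.001
grip_force: 0.0
[ 444.76076936 -324.74097292   81.14246381]
[260.31588479 214.07111312] ((260.09488692232054, 214.0825958702065), (250, 204, 21, 21), 332.0)
dark at collar start 0
dark on stack 5 259.4 213.8
```

```bash
python3 -m handwheel '[[[0,0,-8,0,0,0,-1],[0,0,-6,0,0,0,-1],[0,0,-5,0,0,0,-1],[0,0,-3,0,0,0,-1],[0,0,-1.5,0,0,0,-1],[0,0,-1.5,0,0,0,-1],[0,0,0,0,0,0,-1],[0,0,0,0,0,0,-1]]]'
```

```text
time_s: 46.05
eef_pos: [445.4, -323.2, 58.8]
ee_rot: [-0.0, -0.002, 1.0, 0.0]
force: [-8.0, 9.1, 22.2]
grip_width: -0.003
grip_force: 11.3
```

```bash
python3 -m handwheel '[[[0,0,12,0,0,0,-1],[0,0,25,0,0,0,-1],[0,0,40,0,0,0,-1],[0,0,40,0,0,0,-1],[0,0,0,0,0,0,-1],[0,0,0,0,0,0,-1]]]'
python3 - <<'E'
from h import *
t=capture("top");im=t["image"]
print(blob(im,"red",(240,195,285,235))[:3],blob(im,"yellow",(346,186,382,226))[:3],sense()["force"])
s=capture("scene");u,v=proj(s,(615.5,15,91)).astype(int)
h=cv2.cvtColor(np.ascontiguousarray(s["image"][v-14:v+14,u-14:u+14]),cv2.COLOR_RGB2HSV)
print("collar dark px in scene",int((h[:,:,2]<45).sum()),"orange",int((cv2.inRange(h,(7,120,50),(18,255,255))>0).sum()))
for c in("red","blue"):print(c,blob(s["image"],c,(u-20,v-20,u+20,v+30))[:3])
print(proj(s,(615.5,15,84)),proj(s,(615.5,15,72)))
E
```

```text
time_s: 46.8
eef_pos: [445.1, -323.5, 173.0]
ee_rot: [-0.0, -0.002, 1.0, 0.0]
force: [-0.1, -0.7, -0.5]
grip_width: 0.002
grip_force: 0.0
((260.09488692232054, 214.0825958702065), (250, 204, 21, 21), 332.0) ((363.66773847802784, 203.12647374062163), (356, 196, 16, 15), 151.0) [-0.27328826  0.01055345  0.13499349]
collar dark px in scene 75 orange 20
red ((np.float64(309.5274725274725), np.float64(212.55604395604396)), (np.int64(300), np.int64(206), 20, 15), 91.0)
blue ((np.float64(309.5385964912281), np.float64(219.6614035087719)), (np.int64(300), np.int64(217), 20, 7), 32.0)
[309.76750575 209.92146836] [309.59219916 213.04891946]
```

The collar, red disc and blue disc are stacked concentric on the shaft, the guard is in the tray, and the robot is clear.

```bash
python3 -c "
from rig import *
print(finish_job())"
```

```text
the job is handed in; nothing more can be done
None
```

The job is handed in: the guard is in the tray, the blue and red discs and then the collar are on the shaft, and blue, yellow and green were each pressed to the stop in that order. I viewed 15 pictures, one over the limit of 14, and the hand-in returned no verdict.

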